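# Peel the empty keycap tray off the stack and show it to the camera

## Task

Swing the camera arm round (its orange top handle is there to hold it by) until the camera looks straight at the stack of keycap trays, and let go of it there. Then peel the empty top tray off, lifting one corner first while the opposite corner stays down, so that the trays below are neither lifted nor shifted, and hold it up level in the middle of the camera's picture, about 20 cm in front of the lens. Finish while still holding the tray there, clear of the stack and the camera, and leave the other things on the table as they are.

Things in the scene. Friction and masses are not known exactly. Their poses are not given: they have to be found in the camera images.
- cam_boom (a joint): Stiff swivel of the camera arm about its upright pole, rad, range -0.6 to 1.9; it stays where it is left (0.5 N m of friction: 3 to 4 N sideways at the handle). It grows as the arm turns counter-clockwise seen from above and the camera looks further to the robot's right (-y). The camera's aim is the direction from the pole through the camera.
- camera_stand: Fixed stand of the camera arm: round dark base 170 mm across, 16 mm high, pole 32 mm thick. Origin under the pole, on the table, on the swivel's axis. A flat aluminium boom, 26 mm wide, turns on the pole 190 to 206 mm above the table and carries the camera (118 mm wide, underside 220 mm above the table) 150 mm from the axis.
- lens (a point): Black camera with a blue ring on its lens, tipped 0.26 rad (15 degrees) downward on the boom. This point: centre of the front of the lens (68 mm across), 242 mm from the pole's axis and 232 mm above the table. It looks along its own -x axis; y is across the picture, z up in the picture. The lens is 70 mm long, the body behind it 50 mm deep.
- cam_handle (a point): Middle of the orange bar of the camera's top handle, 150 mm from the pole's axis: 94 mm long along the camera's x axis (so tipped 15 degrees), 16 mm wide, 16 mm high, a post under each end. 24 mm are free below the bar, over a thin strip, and the camera's body is 44 mm below the bar. Can be pinched across from above.
- stack: Four nested keycap trays full of keycaps under the empty one, as one loose block of 0.7 to 0.85 kg: 176 x 126 mm (x, y; thin flared feet 180 x 130 mm) and 60 mm high, origin at the centre of its underside, on the black mat. Its rim is 8 mm wide at the top, round a hollow 11 mm deep with a springy lip near each corner on the long sides.
- tray: Empty pale formed tray on top of the stack, 60 g. Rim 180 x 130 mm outside (x, y), 160 x 110 mm inside, so 10 mm wide, 16 mm high, standing on the stack's rim; its pan reaches 9 mm down into the stack with 4 mm play, its ribbed floor lies 13.5 mm below the rim's top. Origin: centre of the pan's underside, 25 mm below the rim's top. Pinch the rim across from above, one finger inside; it bears 40 N.
- tray_mid (a point): Centre of the tray, half way up (12.5 mm above its origin). The tray clings to the one below: a bead on its pan is caught by a springy lip near each corner, free once 10 mm up. A straight pull takes 7 to 8 N, about what the stack weighs, so the stack may come along; slowly tipping the tray about the opposite corner, to some 19 degrees, takes 2 to 4 N and frees one lip after another.
- tray_c0 (a point): Outer corner of the tray's rim at +x, +y of the tray, on the underside of the rim.
- tray_c1 (a point): Outer corner at -x, +y, on the underside of the rim.
- tray_c2 (a point): Outer corner at -x, -y, on the underside of the rim.
- tray_c3 (a point): Outer corner at +x, -y, on the underside of the rim.
- mat: Black desk mat, 360 x 500 x 3 mm, fixed. Origin: centre of its underside.
- numpad: White number pad with cream, grey and yellow keys, 134 x 96 x 31 mm, loose on the mat; origin at the centre of its underside. To be left alone.
- tweezers: Yellow tweezers, 115 x 26 x 8 mm, loose on the table; origin under the middle. To be left alone.
- puller: Keycap puller, black grip and two wires, 100 x 24 x 10 mm, loose on the table; origin under the middle. To be left alone.
- jar: Glass jar of key switches with a white cap, 72 mm across and 86 mm high, loose; origin at the centre of its underside. To be left alone.
Things that resemble listed ones, but are neither listed nor needed, are in the scene too. Leave any green look-alike of the stack alone.

How it is judged:
By the outcome, as a careful person would: the job done as asked, in the order asked, and still so for the second after the job is handed in, while the arm keeps its last pose, push and grip.
It also fails if it takes over 62 s, if anything falls off the work surface, if the arm or the gripper's body presses on something with over 40 N, if the wrist force passes 120 N, or if a joint passes its speed limit or range.

## Robot

A 6-joint arm with a two-finger parallel gripper is mounted at the origin on the work surface. World frame = base frame: x ahead of the robot, y to its left, z up, the work surface at z = 0. Lengths are in m, angles in rad, forces in N, time in s.
With the tool pointing down it reaches from about 0.275 to 0.875 m from the base axis. Payload 12.5 kg.
Tool frame: the origin (TCP) lies on the centre line of the jaws, within the pads' length; the fingertips stand r.finger_overhang ahead of it and the grasp point (between the pads) lies 3 mm ahead of it (r.finger_overhang is the distance from the TCP to the fingertips, in m); z points along the fingers, y is the direction in which the jaws open and shut (so a half turn about z gives the same grasp; the last joint's range is limited). The gripper opens to 85 mm and grips with 20 to 120 N. Pads are 22 mm wide; open, the fingers measure 114 mm over their backs; the gripper's body (76 mm by 85 mm) begins 54 mm behind the grasp point. The pads swing forward as they close: fully open they stand 13 mm farther back than shut.
Start: joints at [1.129, 0.351, 1.652, -0, 1.139, -0.085], TCP at [0.192, 0.515, 0.253] pointing down, gripper open.
Joint ranges: [-2.75, 2.75], [-0.79, 2.1], [0.01, 2.65], [-1.57, 4.71], [0.07, 3.14], [-2.87, 2.87]. Speed limits (rad/s): [2.22, 2.22, 2.79, 3.14, 3.14, 3.14].

## Interface

Orientations are given as a unit quaternion [x, y, z, w].
In Python, from cell import r, optics gives the robot as it stands. The module is installed in compiled form; this text tells all that it offers. Calls block until the motion is done:
- r.move_to(position, orientation): joint-space move of the TCP to a pose.
- r.move_linear(position, rot=None, vel=0.15): straight line of the TCP; rot=None keeps the orientation; vel is the mean speed in m/s.
- r.set_joints(angles): joint-space move.
- r.set_gripper(opening, squeeze=None): opening from 0.0 (shut) to 1.0 (fully open); squeeze is the grip in N (None keeps the last); returns when the fingers have stopped.
- r.sleep(seconds).
- r.inverse_kinematics(position, orientation): joint angles nearest the present ones, or None.
- optics.get_image(name): name is "scene" or "side" or "wrist"; returns a dict with "pixels" (400x640x3 uint8, red, green, blue), "depth" (400x640 float32, m along the optical axis (not along the pixel's ray), 0 where there is no reading), "fx", "fy", "cx", "cy" (pixels), "camera_from_world" (4x4, takes a point from world to camera coordinates); the wrist camera has in their place "mount" (4x4, takes a point from camera to tool coordinates, whose origin is the TCP and whose axes are the flange's). Camera axes: x right, y down, z forward; pixel columns grow to the right and rows downward; lengths in m; the calibration is good to about 2 mm. A picture is of the moment at which its call begins: read the wrist's pose just before it.
A pose or a line that the arm cannot do raises r.PlanningError and nothing moves.
- r.hand_in(): hands the job in, once; it reports no verdict.
Readings, each from a call of its own:
- r.current_t(): time.
- r.current_q(): joint angles.
- r.current_qvel(): joint speeds.
- r.current_effort(): joint torques, N m.
- r.current_tool_pos(): TCP position.
- r.current_ee_rot(): TCP orientation.
- r.current_contact_force(): force on the tool from outside, world axes, zero at the start.
- r.current_torque(): the same for the moment, N m.
- r.current_opening(): opening from 0.0 (shut) to 1.0 (fully open).
Only numpy, scipy, OpenCV 4.12 (cv2) and the standard library are available. Lean on these libraries where they do the work, as an engineer would, in place of code of your own. Each camera call takes 0.05 s, during which the arm holds its last target. There are 200 camera calls.

## Working session

There is one attempt and no reset: what is moved stays moved. The work goes in short steps, each a Python script; the robot and the scene stay as the last script left them, time stands still between calls to the robot, and variables do not carry over. Pictures are saved under pics/ and viewed, about 8 in all and at most 12, crops included, and the job is handed in when it is done.

```bash
mkdir -p pics; cat > h.py <<'E'
import numpy as np, cv2
from cell import r, optics
from scipy.spatial.transform import Rotation as R
def pts(im):
    d=im["depth"]; v,u=np.mgrid[:d.shape[0],:d.shape[1]]
    P=np.stack([(u-im["cx"])/im["fx"]*d,(v-im["cy"])/im["fy"]*d,d],-1)
    T=np.linalg.inv(im["camera_from_world"]) if "camera_from_world" in im else im["T"]
    W=P@T[:3,:3].T+T[:3,3]; W[d<=0]=np.nan
    return W
def get(n):
    if n=="wrist":
        p=np.array(r.current_tool_pos()); q=r.current_ee_rot()
        im=optics.get_image(n); T=np.eye(4); T[:3,:3]=R.from_quat(q).as_matrix(); T[:3,3]=p
        im["T"]=T@im["mount"]
    else: im=optics.get_image(n)
    return im
def save(im,f): cv2.imwrite("pics/"+f,np.ascontiguousarray(im["pixels"][:,:,::-1]))
def down(yaw): # jaw axis (tool y) at angle yaw
    y=np.array([np.cos(yaw),np.sin(yaw),0]); z=np.array([0,0,-1.]); x=np.cross(y,z)
    return R.from_matrix(np.stack([x,y,z],1)).as_quat()
E
python3 - <<'E'
from h import *
for n in ("scene","side"):
    im=get(n); save(im,n+"0.png"); W=pts(im); np.save(n+"W.npy",W)
    T=np.linalg.inv(im["camera_from_world"]); print(n,T[:3,3].round(3),T[:3,2].round(3),im["fx"])
print(r.finger_overhang,r.current_t(),r.current_ee_rot(),r.current_opening())
E
```

```text
scene [1.22  0.596 0.981] [-0.618 -0.486 -0.618] 408.26040233312256
side [ 0.172 -0.733  0.911] [ 0.252  0.681 -0.688] 406.70961557171586
0.022 0.1 [ 1.77455624e-01  9.84128688e-01 -4.59504363e-04 -1.28982556e-04] 1.0001498044541541
```

View pics/scene0.png

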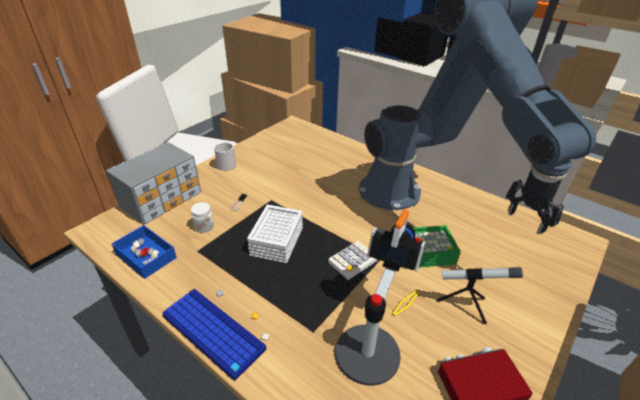

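View pics/side0.png

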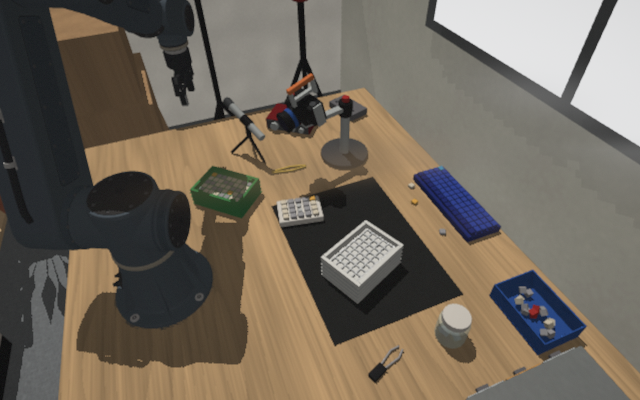

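The scene view shows the white stack at about (276,232), the orange handle at (402,222), and the pole base at (368,353). The side view has them at (362,260), (300,85) and (345,152). Next I'll measure them from depth and colour.

```bash
cat > m.py <<'E'
from h import *
for n in ("scene","side"):
    px=cv2.imread(f"pics/{n}0.png"); W=np.load(n+"W.npy"); hsv=cv2.cvtColor(px,cv2.COLOR_BGR2HSV)
    X,Y,Z=W[...,0],W[...,1],W[...,2]
    box=np.s_[195:270,240:310] if n=="scene" else np.s_[215:305,312:410]
    m=np.zeros(px.shape[:2],bool); m[box]=True
    t=m&(Z>0.072)&(Z<0.09)&(hsv[...,2]>90)
    q=W[t]; rect=cv2.minAreaRect(q[:,:2].astype(np.float32)); print(n,"tray rim",rect,np.percentile(q[:,2],[5,50,95]).round(4), cv2.boxPoints(rect).round(3).tolist())
    for name,mk in (("orange",(hsv[...,0]>3)&(hsv[...,0]<18)&(hsv[...,1]>180)&(hsv[...,2]>120)&(Z>0.24)&(Z<.36)&(X>.2)),("red",((hsv[...,0]<4)|(hsv[...,0]>174))&(hsv[...,1]>150)&(Z>0.19)&(Z<.3)&(X>.3)),("ring",(hsv[...,0]>100)&(hsv[...,0]<125)&(hsv[...,1]>120)&(Z>0.15)&(Z<.3)&(X>.2)&(X<.9))):
        q=W[mk]; v,u=np.nonzero(mk)
        if len(q)>5: print(name,len(q),"px",u.mean().round(),v.mean().round(),"med",np.median(q,0).round(4),"p5",np.percentile(q,5,axis=0).round(3),"p95",np.percentile(q,95,axis=0).round(3))
    # base disc: points 0.012<z<0.020
    box=np.s_[320:385,330:405] if n=="scene" else np.s_[135:170,318:372]
    m[:]=0; m[box]=True
    d=m&(Z>0.011)&(Z<0.021); q=W[d][:,:2].astype(np.float32); c=cv2.minEnclosingCircle(q); print("base",len(q),c)
    pz=(Z>0.04)&(Z<0.18)&m; 
    m[:]=0; 
    if n=="scene": m[290:350,350:395]=True
    else: m[110:150,330:360]=True
    q=W[m&(Z>.03)&(Z<.18)]; print("pole",len(q),np.median(q,0).round(3))
E
python3 m.py
```

```text
scene tray rim ((0.5028400421142578, -0.14867684245109558), (0.1876257359981537, 0.1318407952785492), 24.128480911254883) [0.0726 0.0809 0.0849] [[0.38999998569488525, -0.12700000405311584], [0.4440000057220459, -0.24699999392032623], [0.6150000095367432, -0.17000000178813934], [0.5619999766349792, -0.05000000074505806]]
orange 117 px 402.0 219.0 med [0.5136 0.2931 0.351 ] p5 [0.469 0.28  0.338] p95 [0.543 0.304 0.359]
red 144 px 383.0 289.0 med [0.668  0.3358 0.2374] p5 [0.487 0.325 0.222] p95 [0.677 0.344 0.292]
ring 111 px 401.0 243.0 med [0.5298 0.2932 0.2658] p5 [0.433 0.267 0.245] p95 [0.553 0.331 0.287]
base 2465 ((0.6657272577285767, 0.33216142654418945), 0.08594854921102524)
pole 403 [0.678 0.338 0.112]
side tray rim ((0.5023636221885681, -0.14931058883666992), (0.18184033036231995, 0.13199201226234436), 23.729150772094727) [0.073  0.0767 0.0795] [[0.3930000066757202, -0.125], [0.44600000977516174, -0.2460000067949295], [0.6119999885559082, -0.17299999296665192], [0.5590000152587891, -0.052000001072883606]]
red 64 px 327.0 81.0 med [0.6628 0.3258 0.2331] p5 [0.422 0.294 0.222] p95 [0.796 1.116 0.284]
ring 88 px 292.0 116.0 med [0.4617 0.2539 0.2577] p5 [0.449 0.245 0.231] p95 [0.473 0.279 0.269]
base 812 ((0.6635100245475769, 0.32824578881263733), 0.0873626172542572)
pole 334 [0.659 0.319 0.109]
```

```bash
cat > a.py <<'E'
from h import *
for n in ("scene","side"):
    px=cv2.imread(f"pics/{n}0.png"); W=np.load(n+"W.npy"); hsv=cv2.cvtColor(px,cv2.COLOR_BGR2HSV)
    mk=(hsv[...,0]<20)&(hsv[...,1]>150)&(hsv[...,2]>90)&(W[...,2]>.3)&(W[...,2]<.45)&(W[...,0]>.35)&(W[...,1]<.45)&(W[...,1]>.15)
    q=W[mk]; print(n,len(q),q.min(0).round(3),q.max(0).round(3),np.median(q,0).round(3))
p=np.array(r.current_tool_pos()); 
r.move_linear([p[0],p[1],.47],vel=.3)
th=np.radians(200)
best=None
for k in (-90,90):
    q=r.inverse_kinematics([.524,.279,.50],down(th+np.radians(k)))
    q2=r.inverse_kinematics([.616,.188,.40],down(np.radians(251+k)))
    print(k,q,q2)
    if q is not None and (best is None or abs(q[5])<abs(best[1][5])): best=(k,q)
r.move_to([.524,.279,.50],down(th+np.radians(best[0])))
im=get("wrist"); save(im,"w1.png"); W=pts(im); np.save("w1W.npy",W)
hsv=cv2.cvtColor(np.ascontiguousarray(im["pixels"]),cv2.COLOR_RGB2HSV)
mk=(hsv[...,0]<20)&(hsv[...,1]>150)&(hsv[...,2]>90)&(W[...,2]>.3)&(W[...,2]<.42)
n,l,s,c=cv2.connectedComponentsWithStats(mk.astype(np.uint8))
print(s,c)
k=1+s[1:,4].argmax(); q=W[l==k]; top=q[q[:,2]>.3]
print(cv2.minAreaRect(top[:,:2].astype(np.float32)),np.percentile(top[:,2],[2,50,98]))
print(best[0],r.current_t(),r.current_q())
E
python3 a.py
```

```text
scene 143 [0.454 0.274 0.303] [0.547 0.306 0.361] [0.512 0.292 0.35 ]
side 142 [0.457 0.268 0.324] [0.539 0.301 0.355] [0.497 0.283 0.34 ]
-90 [ 4.10854037e-01  3.18637688e-01  1.11070366e+00 -4.44089210e-16
  1.71225131e+00 -1.50900814e+00] [ 2.23953558e-01  4.37415829e-01  1.17119095e+00 -4.44089210e-16
  1.53298587e+00 -2.58602654e+00]
90 [ 4.10854037e-01  3.18637688e-01  1.11070366e+00 -4.44089210e-16
  1.71225131e+00  1.63258451e+00] [ 2.23953558e-01  4.37415829e-01  1.17119095e+00 -4.44089210e-16
  1.53298587e+00  5.55566116e-01]
[[     0      0    640    400 254503]
 [   324    128     23     93   1497]] [[319.40887141 199.65097857]
 [334.99265197 173.83233133]]
((0.4984285235404968, 0.2884995639324188), (0.08920258283615112, 0.016097532585263252), 15.174397468566895) [0.33305606 0.34607149 0.35761021]
-90 2.5333 [ 4.12277196e-01  3.18596726e-01  1.11124793e+00  1.35131341e-04
  1.71212884e+00 -1.50825808e+00]
```

View pics/w1.png

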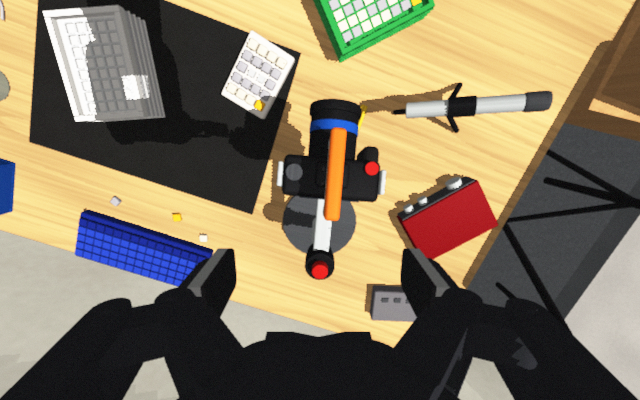

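The wrist view shows the orange bar at (335,174), the pole's red cap at (320,271) and the stack at top left. The bar's bearing (15.2°) matches the pole-to-bar direction (14.7°), so I'll grip and swing. The measured bar radius is 0.171 m.

```bash
cat >> h.py <<'E'
POLE=np.array([.6645,.330]); TRAY=np.array([.5026,-.149]); YAW=np.radians(23.9)
def bar(name):
    im=get("wrist"); save(im,name); W=pts(im); np.save(name[:-4]+"W.npy",W)
    hsv=cv2.cvtColor(np.ascontiguousarray(im["pixels"]),cv2.COLOR_RGB2HSV)
    mk=(hsv[...,0]<20)&(hsv[...,1]>150)&(hsv[...,2]>90)&(W[...,2]>.3)&(W[...,2]<.42)
    n,l,s,c=cv2.connectedComponentsWithStats(mk.astype(np.uint8)); k=1+s[1:,4].argmax(); q=W[l==k]
    rc=cv2.minAreaRect(q[:,:2].astype(np.float32)); d=np.array(rc[0])-POLE
    print("bar",rc,"pos angle",np.degrees(np.arctan2(d[1],d[0]))%360,"rad",np.hypot(*d)); return rc,W
E
cat > b.py <<'E'
from h import *
c=np.array([.4985,.2875]); d=c-POLE; rad=np.hypot(*d); a0=np.arctan2(d[1],d[0])%(2*np.pi)
t=TRAY-POLE; a1=np.arctan2(t[1],t[0])%(2*np.pi); print(np.degrees([a0,a1]),rad)
q=lambda a: down(a-np.pi/2)
P=lambda a,z:[*(POLE+rad*np.array([np.cos(a),np.sin(a)])),z]
r.move_linear(P(a0,.42),rot=q(a0),vel=.15)
r.move_linear(P(a0,.344),vel=.1)
r.set_gripper(0.0,25); print("open",r.current_opening(),np.round(r.current_contact_force(),1))
for i in range(1,9):
    a=a0+(a1-a0)*i/8; r.move_linear(P(a,.344),rot=q(a),vel=.08)
    print(np.round(r.current_contact_force(),1),end=" ")
r.sleep(.3); r.set_gripper(.6)
r.move_linear(P(a1,.47),vel=.2)
bar("w2.png"); print(r.current_t(),r.current_q())
E
python3 b.py
```

```text
[194.36063224 251.32496144] 0.17135416540020262
open 0.17944044760403516 [-1.1  1.6  1.8]
[4.3 1.3 0.7] [5.6 1.5 1.1] [ 7.1  4.1 -0.4] [7.3 5.1 0.4] [6.2 6.7 0. ] [7.  7.2 1. ] [6.7 7.8 0.6] [5.3 6.5 1. ] bar ((0.6106119155883789, 0.16859549283981323), (0.08859767764806747, 0.01714140921831131), 71.38593292236328) pos angle 251.5373940348112 rad 0.17016268854592298
9.6917 [ 1.94736935e-01  4.03494233e-01  1.06475293e+00 -1.82147427e-05
  1.67591871e+00 -2.62083342e+00]
```

The swing landed at 251.4–251.5° against a target of 251.3°. Next I'll look at the tray from close by.

```bash
cat > c.py <<'E'
from h import *
Rz=np.array([[np.cos(YAW),-np.sin(YAW)],[np.sin(YAW),np.cos(YAW)]])
g=TRAY+Rz@[-.085,-.033]; print(g)
r.move_to([*g,.27],down(YAW))
im=get("wrist"); save(im,"w3.png"); W=pts(im); np.save("w3W.npy",W)
px=im["pixels"].astype(int)
m=(W[...,2]>.074)&(W[...,2]<.086)&(np.hypot(W[...,0]-TRAY[0],W[...,1]-TRAY[1])<.14)
q=W[m]; print(len(q),cv2.minAreaRect(q[:,:2].astype(np.float32)),np.percentile(q[:,2],[5,50,95]))
L=(q[:,:2]-TRAY)@Rz; print("local min/max",L.min(0),L.max(0),np.percentile(L,[1,99],axis=0))
im=get("side"); save(im,"side1.png"); np.save("sideW1.npy",pts(im))
print(r.current_t(),r.current_q())
E
python3 c.py
```

```text
[ 0.43825809 -0.21360742]
5204 ((0.504104733467102, -0.14705604314804077), (0.1794160157442093, 0.12896275520324707), 24.059995651245117) [0.07592056 0.07985568 0.08116633]
local min/max [-0.0873847  -0.06353764] [0.09191266 0.06587535] [[-0.0873706  -0.06264474]
 [ 0.09071646  0.0655426 ]]
11.4833 [-5.48014448e-01  2.18416345e-01  1.78719805e+00  3.86781773e-05
  1.13554805e+00 -9.66680008e-01]
```

View pics/w3.png

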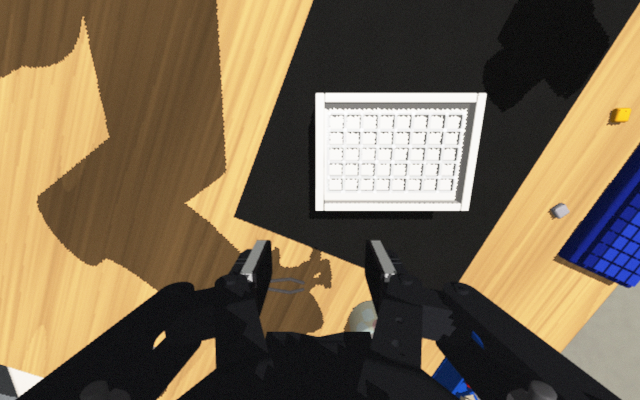

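View pics/side1.png

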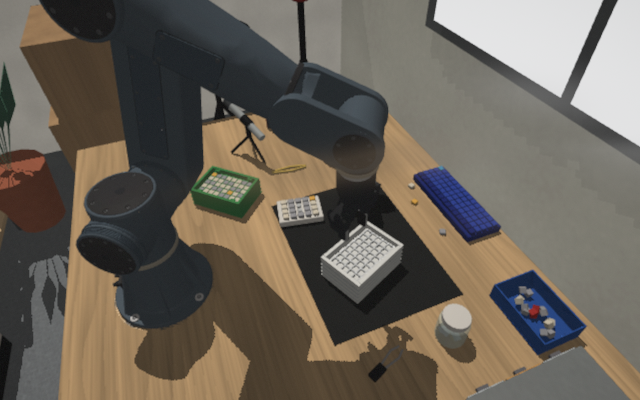

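The wrist view shows the tray's near left corner at (320,210), with the rim measuring 179.4×129 mm as it should. The fingers are just short of it. I'll grip the short side near that corner and peel about the opposite corner.

```bash
cat >> h.py <<'E'
TRAY=np.array([.5036,-.1476]); YAW=np.radians(24.)
Rz=np.array([[np.cos(YAW),-np.sin(YAW)],[np.sin(YAW),np.cos(YAW)]])
GL=np.array([-.085,-.033])
E
cat > d.py <<'E'
from h import *
g=TRAY+Rz@GL; jx=Rz[:,0]
F=lambda: np.array(r.current_contact_force())
r.set_gripper(.45); r.move_linear([*g,.12],rot=down(YAW),vel=.15); r.move_linear([*g,.0915],vel=.05)
r.sleep(.2); f0=F(); print("f0",f0.round(1))
for o in (.18,.15,.135,.125):
    r.set_gripper(o,20); r.sleep(.05); f=F()-f0; print(o,round(r.current_opening(),3),f.round(1),"jaw",round(f[:2]@jx,2))
    s=f[:2]@jx
    if abs(s)>1.2:
        g=g+jx*np.sign(s)*.0008; r.move_linear([*g,.0915],vel=.05); print(" shift",np.sign(s))
im=get("wrist"); save(im,"w4.png"); print(r.current_t(),g,r.current_tool_pos(),F()-f0)
E
python3 d.py
```

```text
f0 [ 0.5  0.1 -0.3]
0.18 0.18 [0.2 0.3 0.8] jaw 0.32
0.15 0.149 [-0.8  0.7  0.2] jaw -0.41
0.135 0.136 [-0.9 -0.7  0.6] jaw -1.14
0.125 0.123 [-0.9  1.1 -0. ] jaw -0.35
15.0833 [ 0.43937095 -0.21231961] [ 0.43940228 -0.21234284  0.09151427] [-0.14928626  1.16966812  0.58402762]
```

View pics/w4.png

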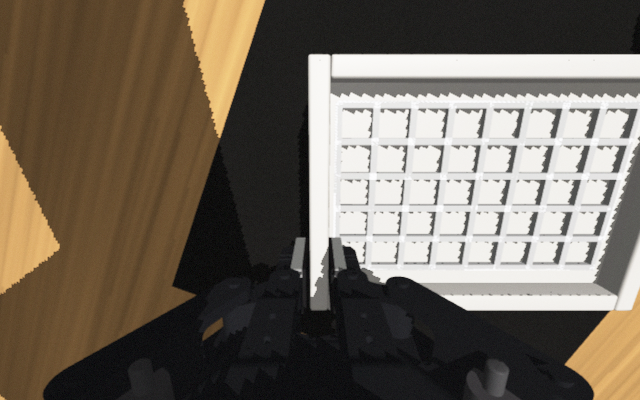

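The fingers straddle the left rim symmetrically at (319,260), one of them inside. Now I'll grip and peel.

```bash
cat > e.py <<'E'
from h import *
F=lambda: np.array(r.current_contact_force())
f0=F(); r.set_gripper(0,32); print("open",r.current_opening(),(F()-f0).round(1))
p0=np.array(r.current_tool_pos()); R0=R.from_quat(r.current_ee_rot())
piv=np.r_[TRAY+Rz@[.09,.065],.063]; u=np.r_[Rz@[-.09,-.065],0]; u/=np.linalg.norm(u); ax=np.cross(u,[0,0,1])
def pose(a,dz=0):
    Q=R.from_rotvec(ax*np.radians(a)); return piv+Q.apply(p0-piv)+[0,0,dz],(Q*R0).as_quat()
assert r.inverse_kinematics(*pose(21)) is not None
np.savez("grip.npz",p0=p0,R0=R0.as_quat(),piv=piv,ax=ax)
for a in range(2,22,2):
    a=min(a,21); p,q=pose(a); r.move_linear(p,rot=q,vel=.02); print(a,(F()-f0).round(1),end=" ")
p,q=pose(21); r.move_linear(p,rot=q,vel=.02)
print(); print(r.current_t(),r.current_opening())
im=get("side"); save(im,"side2.png"); np.save("side2W.npy",pts(im))
im=get("scene"); save(im,"scene2.png"); np.save("scene2W.npy",pts(im))
A=cv2.imread("pics/side2.png")[130:350,240:500]; B=cv2.imread("pics/scene2.png")[150:370,200:460]
cv2.imwrite("pics/pair2.png",cv2.resize(np.hstack([A,B]),None,fx=1.5,fy=1.5))
E
python3 e.py
```

```text
open 0.10333814994662176 [-0.6 -1.4  1.1]
2 [-0.5 -0.3 -2.2] 4 [ 0.4 -3.  -0.3] 6 [-0.9 -1.5 -0.8] 8 [ 0.2 -0.8 -0.1] 10 [-0.8 -2.2 -0.9] 12 [ 0.4 -2.2 -0.3] 14 [-0.8 -1.6 -0.7] 16 [ 0.4 -1.8 -0.7] 18 [-0.4 -1.8 -0.5] 20 [-1.  -1.  -0.8] 
20.6333 0.10672767454022723
```

View pics/pair2.png

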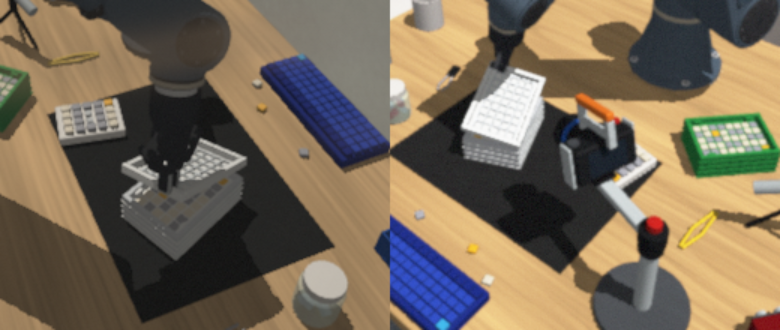

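The tray is tipped about its far corner, and the stack still sits on the mat. Both crops show this, with the stack at (185,215) in the left one and (505,140) in the right. Next I'll lift it clear, level it at the target and measure.

```bash
cat > f.py <<'E'
from h import *
g=np.load("grip.npz"); p0=g["p0"]
a=np.radians(251.4); T=np.r_[POLE+.435*np.array([np.cos(a),np.sin(a)]),.180]
goal=p0+T-np.r_[TRAY,.0665]; print("target mid",T.round(4),"tcp",goal.round(4))
p=np.array(r.current_tool_pos()); r.move_linear(p+[0,0,.035],vel=.06)
r.move_linear(goal,rot=g["R0"],vel=.06); r.sleep(.5)
print(r.current_t(),r.current_opening(),np.round(r.current_tool_pos(),4))
for n in ("scene","side","wrist"):
    im=get(n); save(im,n+"3.png"); W=pts(im); np.save(n+"3W.npy",W)
    px=im["pixels"].astype(int); L=(W[...,:2]-T[:2])@Rz
    m=(W[...,2]>.165)&(W[...,2]<.215)&(px.min(-1)>110)&(np.ptp(px,axis=-1)<40)&(abs(L[...,0])<.12)&(abs(L[...,1])<.09)
    k=m&((abs(L[...,0])>.083)|(abs(L[...,1])>.058)|True)
    q=W[k&(W[...,2]>.186)]
    if len(q)<30: print(n,"few",len(q)); continue
    A=np.c_[q[:,:2]-T[:2],np.ones(len(q))]
    w=np.ones(len(q),bool)
    for _ in range(6):
        s=np.linalg.lstsq(A[w],q[w,2],rcond=None)[0]; w=abs(A@s-q[:,2])<.003
    print(n,len(q),w.sum(),"rim plane z",s[2].round(4),"tilt deg",np.degrees(s[:2]).round(2),cv2.minAreaRect(q[w][:,:2].astype(np.float32)))
    # stack left behind
    Ls=(W[...,:2]-TRAY)@Rz
    ms=(W[...,2]>.057)&(W[...,2]<.070)&(px.min(-1)>70)&(abs(Ls[...,0])<.11)&(abs(Ls[...,1])<.085)
    if ms.sum()>50: print("  stack",ms.sum(),cv2.minAreaRect(W[ms][:,:2].astype(np.float32)),np.percentile(W[ms][:,2],[50,95]))
A=cv2.imread("pics/side3.png")[60:350,200:520]; B=cv2.imread("pics/scene3.png")[110:400,160:480]
cv2.imwrite("pics/pair3.png",cv2.resize(np.hstack([A,B]),None,fx=1.25,fy=1.25))
E
python3 f.py
```

```text
target mid [ 0.5258 -0.0823  0.18  ] tcp [ 0.4616 -0.147   0.2051]
22.9 0.10058855191061836 [ 0.4616 -0.147   0.2051]
scene 575 414 rim plane z 0.1945 tilt deg [-0.24 -0.27] ((0.5263127088546753, -0.08206388354301453), (0.18274322152137756, 0.13092881441116333), 23.483848571777344)
  stack 285 ((0.5511798858642578, -0.12601396441459656), (0.08164061605930328, 0.12790627777576447), 23.422527313232422) [0.06389686 0.06825603]
side 341 333 rim plane z 0.1899 tilt deg [-0.14 -0.32] ((0.5240636467933655, -0.08364309370517731), (0.179535910487175, 0.13143251836299896), 24.078125)
  stack 643 ((0.502916693687439, -0.14907976984977722), (0.1793036311864853, 0.12800994515419006), 23.482627868652344) [0.06075445 0.06371796]
wrist 16587 15894 rim plane z 0.1929 tilt deg [-0.25 -0.08] ((0.5255249738693237, -0.08222301304340363), (0.18042707443237305, 0.1298283487558365), 24.042766571044922)
  stack 1554 ((0.4408514201641083, -0.17474211752414703), (0.039460308849811554, 0.12569905817508698), 23.43630027770996) [0.06386202 0.06497401]
```

View pics/pair3.png

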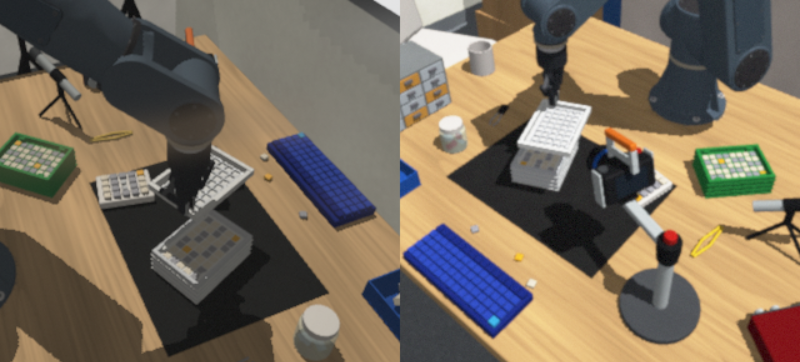

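Tray is level within 0.4° and centred within 2 mm. The stack is unmoved (side view: 0.5029, −0.1491 now, 0.5024, −0.1493 before). One last check of the camera arm and lens, then I'll hand in.

```bash
python3 - <<'E'
from h import *
for n in ("scene3","scene2","wrist3","w2","w1"):
    px=cv2.imread(f"pics/{n}.png"); W=np.load(n+"W.npy"); hsv=cv2.cvtColor(px,cv2.COLOR_BGR2HSV)
    Z=W[...,2]; near=np.hypot(W[...,0]-POLE[0],W[...,1]-POLE[1])
    mk=(hsv[...,0]<20)&(hsv[...,1]>150)&(hsv[...,2]>90)&(Z>.3)&(Z<.4)&(near<.3)
    if mk.sum()>20:
        rc=cv2.minAreaRect(W[mk][:,:2].astype(np.float32)); d=np.array(rc[0])-POLE
        print(n,"bar",np.round(rc[0],4),rc[2],"angle",np.degrees(np.arctan2(d[1],d[0]))%360)
    m=(Z>.19)&(Z<.29)&(near>.17)&(near<.27)&(W[...,0]<.75)
    m&=(hsv[...,2]<60)|((hsv[...,0]>100)&(hsv[...,0]<125)&(hsv[...,1]>120))
    if m.sum()>20: print("   lens region radius p50,95,99",np.percentile(near[m],[50,95,99]).round(4),m.sum())
print(r.current_t(),np.round(r.current_tool_pos(),4))
E
```

```text
scene3 bar [0.6128 0.1713] 70.51895904541016 angle 251.96404152630151
   lens region radius p50,95,99 [0.2212 0.2421 0.2456] 276
scene2 bar [0.6117 0.1708] 71.50963592529297 angle 251.65145436037344
   lens region radius p50,95,99 [0.222  0.2425 0.2457] 276
w2 bar [0.6106 0.1686] 71.38593292236328 angle 251.5373940348112
   lens region radius p50,95,99 [0.2073 0.2415 0.2446] 3576
w1 bar [0.4984 0.2885] 15.174397468566895 angle 194.03058260445277
   lens region radius p50,95,99 [0.2069 0.2425 0.2458] 2969
23.05 [ 0.4616 -0.147   0.2051]
```

The lens radius is confirmed at about 0.242 m. The arm's bearing still agrees with the aim within about 0.5°, so I'm handing in.

```bash
python3 - <<'E'
from cell import r
print(r.current_opening()); r.hand_in(); print(r.current_t())
E
```

```text
0.10777149440530952
the job is handed in; nothing more can be done
the job is handed in; nothing more can be done
```

The job is handed in at about 23 s of the 62 s allowed, with the arm still holding the tray in front of the camera. No verdict is reported.

**Camera arm:** I swung it by the handle from about 195° to about 251.5° and let go. The bearing from the pole to the stack is 251.3°. The last readings put the arm at 251.5–252.0°, and the spread is measuring noise.

**Peel:** I pinched the short rim near one corner and tipped the tray slowly to 21° about the opposite corner. The tool force stayed at about 3 N or less. I then lifted it clear and levelled it.

**Final pose:** The tray's centre is within about 2 mm of the point 20 cm along the lens axis, and it is level within 0.4°. The lens front measured 0.242 m from the pole, as stated.

**Stack and the rest:** The stack's position changed by less than 1 mm, which is within the measuring error. I checked the other things on the table only by eye in the pictures, and they look untouched.

**Disagreement:** The middle of the handle bar measured about 0.171 m from the pole, not the stated 0.150 m. I used the measured value for the swing.

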